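# Set the hand press gap with a feeler and put the feeler away

### The arm

A 7-joint arm with a two-finger parallel gripper is mounted at the origin on a cart in front of the work surface, level with it; the furniture and walls round the work are solid. World frame = base frame: x ahead of the robot, y to its left, z up, the work surface at z = 0. Lengths are in mm, angles in rad, forces in N, time in s.
With the tool pointing down it reaches from about 425 to 975 mm from the base axis. Payload 16.7 kg.
Tool frame: the origin (TCP) lies where the fingers leave the gripper's body, on its centre line; the fingertips stand 73 mm ahead of it and the grasp point (between the pads) lies 54 mm ahead of it; z points along the fingers, y is the line along which they close (so a half turn about z gives the same grasp; the last joint's range is limited). The gripper opens to 85 mm and grips with 20 to 120 N. Pads are 22 mm wide; open, the fingers measure 114 mm over their backs; the gripper's body (76 mm by 85 mm) begins 54 mm behind the grasp point. The pads swing forward as they close: fully open they stand 13 mm farther back than shut.
Start: joints at [1.01, 0.426, 0.074, 1.606, -0.034, 1.111, -0.067], TCP at [269.522, -618.821, 303.902] pointing down, gripper open.
Joint ranges: [-2.85, 2.85], [-0.5, 2.14], [-1.23, 1.37], [0.21, 2.46], [-1.02, 4.16], [0.16, 2.05], [-2.73, 2.73]. Speed limits (rad/s): [1.89, 1.89, 2.39, 2.39, 3.01, 3.01, 3.01].

### API

Orientations are given as a unit quaternion [x, y, z, w].
In Python, from workcell import monitor, cams, order gives the robot as it stands.
- The arm moves only by the tool apply_moves, never from a script. Its argument "increments" is a list of rows, each an object of numbers: "gripper": the opening in per cent of the stroke, from 0 (shut) to 100 (fully open); "x", "y", "z": the shift along the world's x, y, z as a fraction of full scale; "ax", "ay", "az": the turn, a rotation vector about the world's x, y, z as a fraction of full scale. In form: [{"gripper": .., "x": .., "y": .., "z": .., "ax": .., "ay": .., "az": ..}, ...]. A call has 1 to 5 rows; each row shifts and turns the commanded pose from where the row before left it; what a row does not reach is not made up. Full scale, the value 1, is 0.075 m for a shift and 30 degrees for a turn. A row lasts 1/8 s, in which the tool goes at most 62.5 mm and 10.7 degrees, less where a joint would pass 70% of its speed; a pose out of reach is approached as far as the arm can. A call with a number of a shift or a turn outside -1 to 1 is refused whole. A call with a gripper value outside its range is refused whole. The fingers move at their own pace and stop on an object; "newtons" is the grip in N (left out, the last holds). Time passes only in rows, so rows that do not move let the fingers close. It gives the time, the measured TCP pose, the force, the opening and the grip force at its end, in the units of the state.
- monitor.state(): the state, without advancing time (a new reading comes with each control period).
- cams.capture(name): name is "scene" or "top" or "wrist"; returns the picture (420x560x3 uint8, red, green, blue); there is no depth.
- cams.calibration(name): a dict with "K" (3x3 intrinsics, pixels), "rvec" (rotation vector, rad) and "tvec" (3), from world to camera coordinates, as OpenCV has them. Camera axes: x right, y down, z forward; pixel columns grow to the right and rows downward; lengths in mm; the calibration is good to about 2 mm. A picture is of the moment at which its call begins: read the wrist's pose just before it. calibration takes no time and is no camera call; for the wrist camera it gives the pose at the moment of the call.
- order.job_done(): hands the job in; it is judged then, once.
The state is a dict: "t": time; "joint_pos": joint angles; "qvel": joint speeds; "joint_efforts": joint torques, N m; "position": TCP position; "tcp_rot": TCP orientation; "contact_force": force on the tool from outside, world axes, zero at the start; "torque": the same for the moment, N m; "gripper_width": opening from 0.0 (shut) to 1.0 (fully open); "finger_force": force on a finger pad.
Only numpy, scipy, OpenCV 4.12 (cv2) and the standard library are available. Lean on these libraries where they do the work, as an engineer would, in place of code of your own. Each camera call takes 0.05 s, during which the arm holds its last target. There are 200 camera calls.

### The job

Set the gap of the small two-column hand press to the orange-handled feeler: slide its steel blade flat along the bed until it lies under the whole pressing pad, then gently push the head down by its black palm knob until it nips the blade. Draw the blade straight out along the bed so that you feel it drag, leaving the head standing at that gap, then lay the feeler in the open gauge drawer and slide the drawer fully shut without disturbing the other things on the bench.

Things in the scene. Friction and masses are not known exactly. Their poses are not given: they have to be found in the camera images.
- press: Hand press, fixed: steel bed plate 170 (x) x 124 (y) mm, its flat top 22 mm above the bench; a blue crosshead 40 (x) x 122 (y) x 22 mm rides on two columns 13 mm thick at x = +45, y = +-47 mm, tops 97 mm above the bench. Origin: centre of the bed's underside, on the bench; x points from the open front edge (x = -85) to the columns, z up. The blade goes in from the front along +x.
- press_head: The moving press head: blue crosshead (146 mm over its side screws) with a steel pressing pad, 36 (x) x 50 (y) x 9 mm, under it. Origin: centre of the pad's underside, the face that nips the blade; axes as the press's. Gap = its height above the bed top, 8 to 12 mm at the start. Friction holds it wherever left: about 5 N on the knob moves it down; on meeting the blade the force rises steeply.
- press_knob (a point): Centre of the top of the head's black domed palm knob, 36 mm across, 62 mm above the pad's underside; it moves with the head.
- feeler: Feeler, loose, 130 mm long, 90 g: a flat bright steel blade 4 mm thick, 18 mm wide and 85 mm long with a round tip, in an orange grip with black ribs, 45 long x 14 wide x 24 mm tall. Blade and grip share one flat underside. Origin: middle of the length, on the underside; x points along the blade to its tip (the grip spans x = -65 to -20, the blade -20 to +65 mm), z up.
- feeler_tip (a point): Tip end of the blade, halfway up its 4 mm thickness, 65 mm from the feeler's origin.
- feeler_grip (a point): Middle of the orange grip, 14 mm above the feeler's underside: hold it here across its 14 mm width.
- gauge_cabinet: Grey sheet-steel gauge cabinet, fixed, 200 (x) x 210 (y) x 96 mm, with two white drawer fronts; only the upper drawer moves. Origin: centre of its underside, on the bench; its front faces -x. Between it and the press stands a fixed black test nest whose open frame rises to about 190 mm above the bench.
- gauge_drawer (a joint): How far the upper drawer is pulled out along the cabinet's -x, m: 0 = fully shut. It starts 0.13 to 0.16 out and slides with about 2 N.
- drawer_floor (a point): Centre of the upper drawer's lined floor, 57 mm above the bench; moves with the drawer, axes as the cabinet's. Inside it is 179 (x) x 184 (y) mm, walls 29 mm high above this floor, inner front face 91 mm towards -x from here. Only the part outside the cabinet (from the front face back by the travel less 5 mm) is open above.
- drawer_pull (a point): Middle of the steel bar pull of the upper drawer, 76 mm above the bench, 18 mm in front of the drawer front (the bar is 7 mm thick and 54 mm long); it moves with the drawer.
- timer: Bystander: white bench timer 32 x 58 x 45 mm.
- cotton_buds: Bystander: round tub of pink cotton buds, 77 mm across, 80 mm tall.
- green_tape: Bystander: roll of green tape 98 mm across, 19 mm tall.
- stick_board: Bystander: beige stick module board 42 x 68 x 10 mm.
- stick_unit: Bystander: small black and white stick unit 33 x 37 x 16 mm.
There are look-alikes about, which are no part of the job. What is shaped like the feeler but red is not meant.

How it is judged:
By the outcome, as a careful person would: the job done as asked, in the order asked, and still so for the second after the job is handed in, with the robot touching nothing.
It also fails if it takes over 70 s, if anything falls off the work surface, if the arm or the gripper's body presses on something with over 40 N, if the wrist force passes 120 N, or if a joint passes its speed limit or range.

## Working session

There is one attempt and no reset: what is moved stays moved. The work goes in short steps, Python scripts to look and compute and a tool call to move; the robot and the scene stay as the last step left them, time stands still between calls to the robot, and variables do not carry over. Pictures are saved under pics/ and viewed, at most 10 in all, crops included, and the job is handed in when it is done.

Besides the shell and the picture viewer there is one more tool, called after ">>>" as name(argument=value, ...) on one line, values as JSON. apply_moves: Moves the arm, as the interface text tells. Shift numbers are shares of 0.075 m and turn numbers shares of 30 degrees, none past 1 either way. Its arguments: {"type":"object","properties":{"increments":{"type":"array","items":{"type":"object","properties":{"gripper":{"type":"number"},"x":{"type":"number","minimum":-1,"maximum":1},"y":{"type":"number","minimum":-1,"maximum":1},"z":{"type":"number","minimum":-1,"maximum":1},"ax":{"type":"number","minimum":-1,"maximum":1},"ay":{"type":"number","minimum":-1,"maximum":1},"az":{"type":"number","minimum":-1,"maximum":1}}}},"newtons":{"type":"number"}},"required":["increments"]}

```bash
mkdir -p pics; ls; python3 - <<'E'
from workcell import monitor, cams
import cv2
s=monitor.state(); print(s['position'],s['tcp_rot'],s['gripper_width'],s['contact_force'])
for n in ('scene','top'):
    im=cams.capture(n); cv2.imwrite(f'pics/{n}1.png',cv2.resize(im[:,:,::-1],(800,600),interpolation=cv2.INTER_CUBIC)); 
    c=cams.calibration(n); print(n,c['K'],c['rvec'],c['tvec'])
E
```

```text
pics
[ 269.41385102 -618.55865969  303.22590537] [ 9.78983328e-01  2.03939288e-01 -1.80141719e-04 -6.14057529e-04] 0.9979305074691208 [-0.53993276 -0.02674089 -0.35551401]
scene [[452.27600764   0.         283.67460925]
 [  0.         452.27600764 211.44998163]
 [  0.           0.           1.        ]] [ 0.6523716  -2.45583417  1.4246836 ] [ 467.24874776  271.1569194  1077.93982975]
top [[518.40454537   0.         277.06272382]
 [  0.         518.40454537 213.5993917 ]
 [  0.           0.           1.        ]] [ 2.19628697 -2.18091431  0.07933358] [ -96.07654727  610.91443663 1505.69908629]
```

View pics/scene1.png

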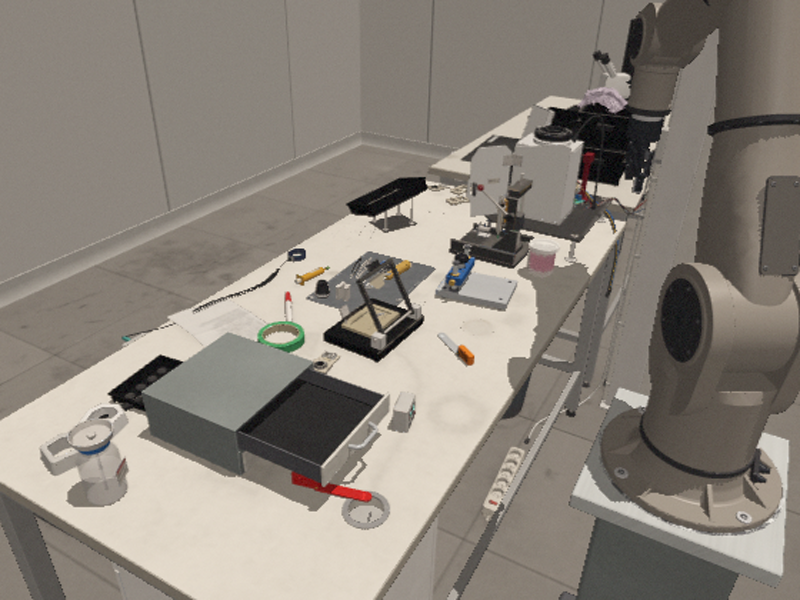

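View pics/top1.png

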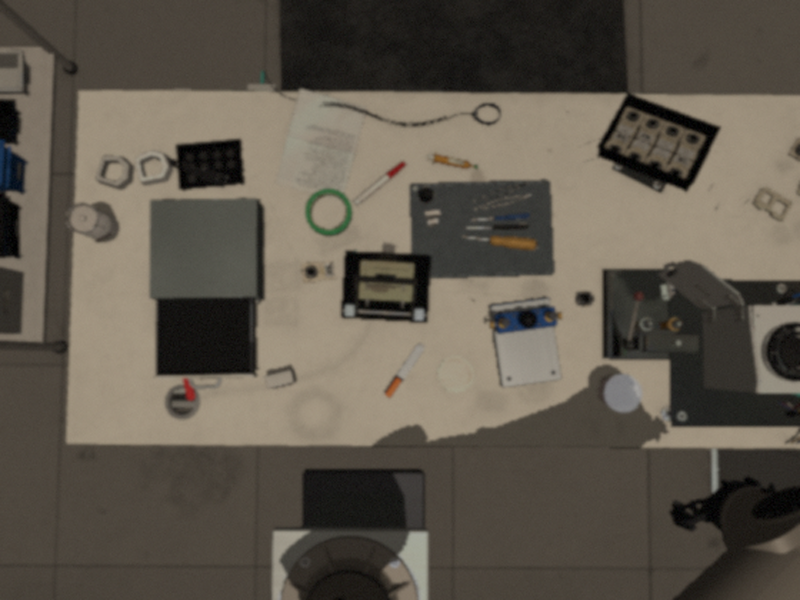

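The scene has the orange feeler at top-view pixel (392,384)→(420,347). Things it could be confused with:
- the red feeler-like marker at (380,183)
- the red tool in the ring at (187,390)
- the orange drivers at (455,160) and (515,242)

By its description (bright blade, orange grip), I choose the one at (392,384). The press is at (528,340), the drawer at (205,335) with its pull at (205,383), and the timer at (281,376). I'll check the choice in one crop.

```bash
cat > h.py <<'E'
import numpy as np, cv2
from scipy.spatial.transform import Rotation as R
from workcell import monitor, cams
def ray(c,uv,z):
    Rm=cv2.Rodrigues(np.array(c['rvec'],float))[0]; t=np.array(c['tvec'],float).ravel()
    C=-Rm.T@t; d=Rm.T@np.linalg.solve(np.array(c['K']),[uv[0],uv[1],1.])
    return C+d*(z-C[2])/d[2]
def proj(c,P):
    return cv2.projectPoints(np.array(P,float).reshape(-1,3),np.array(c['rvec'],float),np.array(c['tvec'],float),np.array(c['K']),None)[0][:,0]
E
python3 - <<'E'
from h import *
c=cams.calibration('top'); im=cams.capture('top'); 
cv2.imwrite('pics/crop1.png',cv2.resize(im[195:295,250:410,::-1],(800,500),interpolation=cv2.INTER_CUBIC))
k=.7
def w(n,u,v,z): print(n,ray(c,(u*k,v*k),z)[:2].round(0))
for a in [('grip',392,384,24),('tip',420,347,4),('knob',528,318,90),('bedFL',501,386,22),('bedFR',560,380,22),('screwL',490,322,70),('screwR',558,316,70),
 ('drawFL',157,374,86),('drawFR',254,374,86),('pull',205,383,76),('cabFL',151,298,96),('cabFR',257,298,96),('cabBL',151,200,96),('timer',281,376,45),('nestL',344,320,30),('nestR',430,320,30),('ring',184,401,10)]: w(*a)
E
```

```text
grip [450. -85.]
tip [ 526. -143.]
knob [ 583. -352.]
bedFL [ 447. -308.]
bedFR [ 460. -429.]
screwL [ 576. -280.]
screwR [ 589. -415.]
drawFL [469. 375.]
drawFR [470. 185.]
pull [451. 283.]
cabFL [617. 388.]
cabFR [619. 181.]
cabBL [811. 394.]
timer [465. 139.]
nestL [580.  14.]
nestR [ 581. -162.]
ring [412. 342.]
```

View pics/crop1.png

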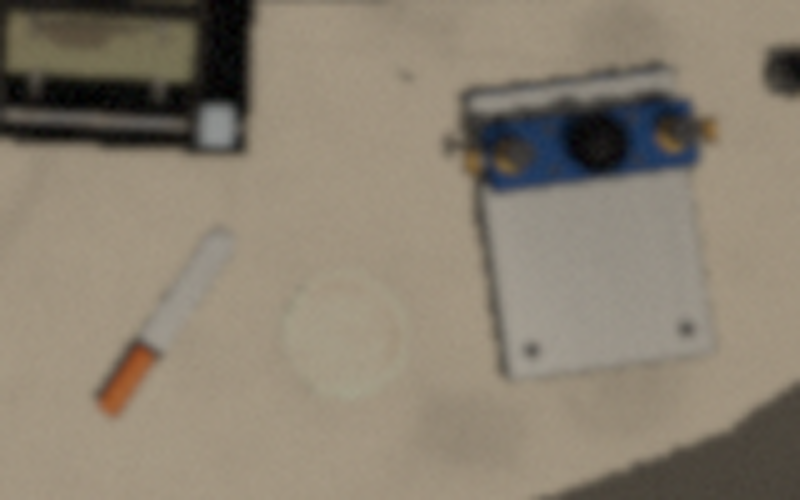

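The crop shows the orange-gripped feeler (grip at (130,378), tip at (224,232)). The press bed corners are (510,378), (715,350), (665,68) and (466,93), with the knob at (597,138). The choice holds.

```bash
python3 - <<'E'
from h import *
c=cams.calibration('top')
def w(u,v,z): return ray(c,(u/5+250,v/5+195),z)
g=w(130,378,24);j=w(149,350,15);t=w(224,232,4);ge=w(110,408,20)
print('grip',g,'j',j,'tip',t,'end',ge)
d=t-ge; print('feeler ang',np.degrees(np.arctan2(d[1],d[0])),np.linalg.norm(d[:2]))
P=[w(510,378,22),w(715,350,22),w(665,68,22),w(466,93,22)]
for p in P: print(p.round(1))
ctr=np.mean(P,0); ax=(P[2]+P[3]-P[0]-P[1])/2; print('press',ctr,np.degrees(np.arctan2(ax[1],ax[0])),np.linalg.norm(ax)); 
print('knob',w(597,138,93)); print('screws',w(452,146,70),w(713,130,70))
s=monitor.state(); r=R.from_quat(s['tcp_rot']); print(r.as_matrix().round(3))
cw=cams.calibration('wrist'); Rm=cv2.Rodrigues(np.array(cw['rvec']))[0]; print('wristcam', r.inv().apply(-Rm.T@np.array(cw['tvec']).ravel()-s['position']), r.inv().apply(Rm[2]), cw['K'][0])
E
```

```text
grip [444.66484453 -89.81735261  24.        ] j [ 460.73147104 -100.88665968   15.        ] tip [ 530.42519952 -145.05739681    4.        ] end [426.97545191 -78.25903419  20.        ]
feeler ang -32.85066711727161 123.14167259353395
[ 446.1 -312.    22. ]
[ 463.2 -432.1   22. ]
[ 628.5 -404.    22. ]
[ 612.9 -286.6   22. ]
press [ 537.66991483 -358.65130409   22.        ] 9.157170627487107 168.23593748874487
knob [ 583.20364703 -350.67753631   93.        ]
screws [ 579.25760152 -272.19127582   70.        ] [ 589.44302239 -421.08261937   70.        ]
[[ 0.917  0.399 -0.   ]
 [ 0.399 -0.917  0.001]
 [-0.    -0.001 -1.   ]]
wristcam [ 6.88938865e+01  6.63546899e-03 -7.00991957e+01] [-0.27458082 -0.00168096  0.96156256] [304.42478193   0.         279.90677915]
```

>>> apply_moves(increments=[{"x": 0.23, "y": 0.71, "az": -0.19, "gripper": 60}, {"x": 0.23, "y": 0.71, "az": -0.19}, {"x": 0.23, "y": 0.71, "az": -0.19}, {"x": 0.23, "y": 0.71, "az": -0.19}, {"x": 0.23, "y": 0.71, "az": -0.19}], newtons=40)

```text
validation failed for argument at $.in...
```

>>> apply_moves(increments=[{"x": 0.23, "y": 0.71, "z": -0.25, "az": -0.19}, {"x": 0.23, "y": 0.71, "z": -0.25, "az": -0.19}, {"x": 0.23, "y": 0.71, "z": -0.25, "az": -0.19}, {"x": 0.23, "y": 0.71, "z": -0.25, "az": -0.19}, {"x": 0.23, "y": 0.71, "z": -0.25, "az": -0.19}])

```text
validation failed for argument at $.in...
```

>>> apply_moves(increments=[{"gripper": 60}, {}])

```text
validation failed for argument at $.in...
```

```bash
python3 - <<'E'
from h import *
s=monitor.state(); print(s['t'],s['position'],R.from_quat(s['tcp_rot']).as_matrix()[:,0],s['gripper_width'],s['contact_force'])
im=cams.capture('wrist'); c=cams.calibration('wrist')
cv2.imwrite('pics/w1.png',cv2.resize(im[:,:,::-1],(800,600)))
E
```

```text
0.15 [ 269.42950362 -618.63209906  303.39178785] [ 9.16812099e-01  3.99318884e-01 -6.62859265e-05] 1.0026685708989862 [-0.02450902 -0.28722631  0.48336355]
```

View pics/w1.png

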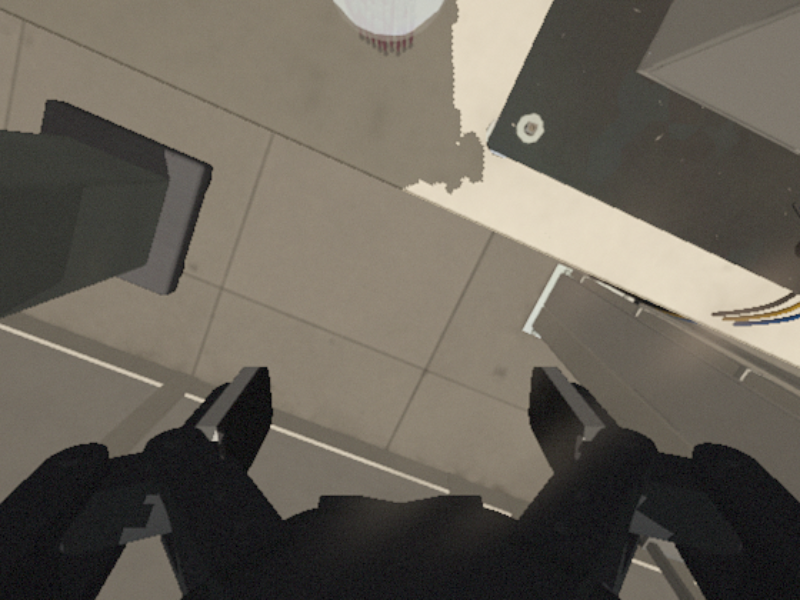

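That picture only shows the open gripper over the floor at the start, because the moves were refused. I'll fill in every field of each row this time.

>>> apply_moves(increments=[{"gripper": 60, "x": 0.23, "y": 0.71, "z": 0, "ax": 0, "ay": 0, "az": -0.19}, {"gripper": 60, "x": 0.23, "y": 0.71, "z": 0, "ax": 0, "ay": 0, "az": -0.19}, {"gripper": 60, "x": 0.23, "y": 0.71, "z": 0, "ax": 0, "ay": 0, "az": -0.19}, {"gripper": 60, "x": 0.23, "y": 0.71, "z": 0, "ax": 0, "ay": 0, "az": -0.19}, {"gripper": 60, "x": 0.23, "y": 0.71, "z": 0, "ax": 0, "ay": 0, "az": -0.19}], newtons=40)

```text
t: 0.82
position: [356.1, -350.8, 304.0]
tcp_rot: [0.999, -0.045, 0.0, 0.0]
contact_force: [1.2, -0.6, -0.3]
gripper_width: 0.597
finger_force: 0.0
```

>>> apply_moves(increments=[{"gripper": 60, "x": 0.23, "y": 0.71, "z": -0.25, "ax": 0, "ay": 0, "az": -0.19}, {"gripper": 60, "x": 0.23, "y": 0.71, "z": -0.25, "ax": 0, "ay": 0, "az": -0.19}, {"gripper": 60, "x": 0.23, "y": 0.71, "z": -0.25, "ax": 0, "ay": 0, "az": -0.19}, {"gripper": 60, "x": 0.23, "y": 0.7, "z": -0.25, "ax": 0, "ay": 0, "az": -0.19}, {"gripper": 60, "x": 0.23, "y": 0.67, "z": -0.25, "ax": 0, "ay": 0, "az": -0.19}])

```text
t: 1.45
position: [442.4, -88.3, 209.8]
tcp_rot: [0.957, -0.29, 0.0, -0.0]
contact_force: [0.9, -1.3, 0.7]
gripper_width: 0.599
finger_force: 0.0
```

>>> apply_moves(increments=[{"gripper": 40, "x": 0, "y": 0, "z": 0, "ax": 0, "ay": 0, "az": 0}, {"gripper": 40, "x": 0, "y": 0, "z": 0, "ax": 0, "ay": 0, "az": 0}])

```text
t: 1.7
position: [441.9, -90.2, 210.1]
tcp_rot: [0.958, -0.287, -0.0, 0.0]
contact_force: [0.2, -0.1, 0.5]
gripper_width: 0.398
finger_force: 0.0
```

```bash
python3 - <<'E'
from h import *
s=monitor.state(); print(s['t'],s['position'],R.from_quat(s['tcp_rot']).as_matrix()[:,0],s['gripper_width'],s['contact_force'])
im=cams.capture('wrist'); c=cams.calibration('wrist')
cv2.imwrite('pics/w2.png',cv2.resize(im[:,:,::-1],(800,600)))
hsv=cv2.cvtColor(im,cv2.COLOR_RGB2HSV); m=cv2.inRange(hsv,(5,150,90),(18,255,255))
n,l,st,ce=cv2.connectedComponentsWithStats(m)
for i in range(1,n):
    if st[i,4]>150: print(st[i],ce[i],ce[i]/.7, ray(c,ce[i],18)[:2])
E
```

```text
1.7 [441.93938462 -90.24952825 210.12905645] [ 8.34825625e-01 -5.50514437e-01 -1.74560024e-04] 0.3983321193859956 [ 0.20338497 -0.13365686  0.51578836]
[268 178  16  50 743] [275.14131898 202.31897712] [393.05902711 289.02711017] [442.65186375 -86.70557013]
```

View pics/w2.png

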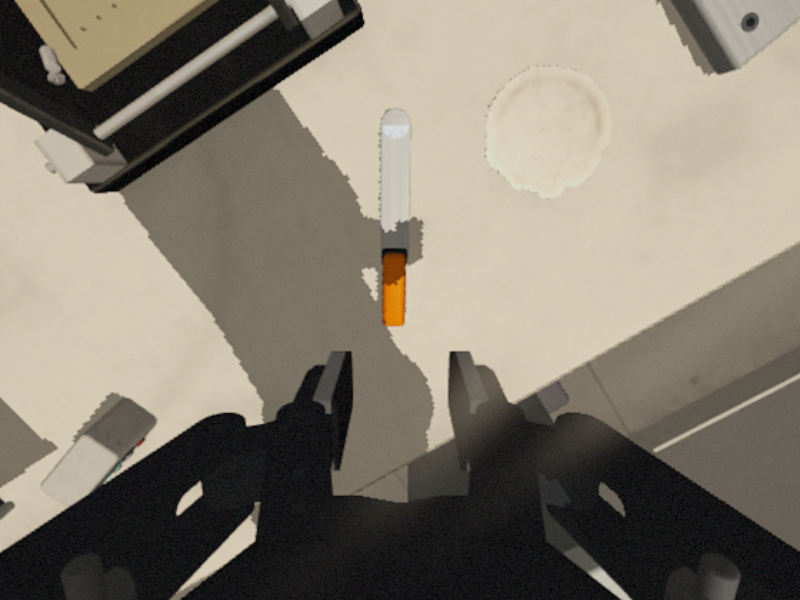

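The wrist view shows the feeler between the fingers' line: grip at (393,289), tip at (396,110), and aligned to about 1°. I'm descending onto the grip.

>>> apply_moves(increments=[{"gripper": 40, "x": 0.01, "y": 0.046, "z": -0.58, "ax": 0, "ay": 0, "az": -0.02}, {"gripper": 40, "x": 0, "y": 0, "z": -0.58, "ax": 0, "ay": 0, "az": 0}, {"gripper": 40, "x": 0, "y": 0, "z": -0.4, "ax": 0, "ay": 0, "az": 0}, {"gripper": 40, "x": 0, "y": 0, "z": -0.18, "ax": 0, "ay": 0, "az": 0}, {"gripper": 40, "x": 0, "y": 0, "z": 0, "ax": 0, "ay": 0, "az": 0}])

```text
t: 2.38
position: [442.6, -87.2, 79.6]
tcp_rot: [0.956, -0.293, -0.0, 0.0]
contact_force: [0.5, 0.1, 0.1]
gripper_width: 0.399
finger_force: 0.0
```

>>> apply_moves(increments=[{"gripper": 0, "x": 0, "y": 0, "z": 0, "ax": 0, "ay": 0, "az": 0}, {"gripper": 0, "x": 0, "y": 0, "z": 0, "ax": 0, "ay": 0, "az": 0}, {"gripper": 0, "x": 0, "y": 0, "z": 0, "ax": 0, "ay": 0, "az": 0}, {"gripper": 0, "x": 0, "y": 0, "z": 0, "ax": 0, "ay": 0, "az": 0}], newtons=40)

```text
t: 2.88
position: [443.4, -86.9, 80.8]
tcp_rot: [0.956, -0.293, 0.001, -0.0]
contact_force: [-1.5, -1.5, 10.3]
gripper_width: 0.155
finger_force: 41.1
```

>>> apply_moves(increments=[{"gripper": 0, "x": 0, "y": 0, "z": 0.4, "ax": 0, "ay": 0, "az": 0}, {"gripper": 0, "x": 0, "y": 0, "z": 0.4, "ax": 0, "ay": 0, "az": 0}, {"gripper": 0, "x": -0.05, "y": -0.64, "z": 0, "ax": 0, "ay": 0, "az": 0.237}, {"gripper": 0, "x": -0.05, "y": -0.64, "z": 0, "ax": 0, "ay": 0, "az": 0.237}, {"gripper": 0, "x": -0.05, "y": -0.64, "z": 0, "ax": 0, "ay": 0, "az": 0.237}])

```text
t: 3.5
position: [431.6, -232.2, 140.7]
tcp_rot: [0.994, -0.109, 0.001, 0.0]
contact_force: [1.7, -0.2, -0.6]
gripper_width: 0.154
finger_force: 39.7
```

>>> apply_moves(increments=[{"gripper": 0, "x": -0.05, "y": -0.64, "z": 0, "ax": 0, "ay": 0, "az": 0.237}, {"gripper": 0, "x": -0.05, "y": -0.64, "z": 0, "ax": 0, "ay": 0, "az": 0.237}, {"gripper": 0, "x": -0.05, "y": -0.64, "z": 0, "ax": 0, "ay": 0, "az": 0.237}, {"gripper": 0, "x": 0, "y": 0, "z": 0, "ax": 0, "ay": 0, "az": 0}, {"gripper": 0, "x": 0, "y": 0, "z": 0, "ax": 0, "ay": 0, "az": 0}])

```text
t: 4.12
position: [420.2, -374.5, 140.1]
tcp_rot: [0.997, 0.074, 0.0, 0.0]
contact_force: [0.0, -0.1, -1.6]
gripper_width: 0.149
finger_force: 39.7
```

```bash
python3 - <<'E'
from h import *
s=monitor.state(); print(s['t'],s['position'],R.from_quat(s['tcp_rot']).as_matrix().round(4),s['gripper_width'],s['contact_force'])
im=cams.capture('wrist'); c=cams.calibration('wrist')
cv2.imwrite('pics/w3.png',cv2.resize(im[:,:,::-1],(800,600)))
print(c)
E
```

```text
4.125 [ 420.18414562 -374.45122123  140.0851069 ] [[ 9.889e-01  1.483e-01  4.000e-04]
 [ 1.483e-01 -9.889e-01  0.000e+00]
 [ 4.000e-04  0.000e+00 -1.000e+00]] 0.14920524429270343 [ 0.02589423 -0.13654812 -1.64538434]
{'K': array([[304.42478193,   0.        , 279.90677915],
       [  0.        , 304.42478193, 207.10676512],
       [  0.        ,   0.        ,   1.        ]]), 'rvec': array([-2.21365827,  1.9039405 ,  0.26869926]), 'tvec': array([-432.29661542,  354.34754283,  320.66207513])}
```

View pics/w3.png

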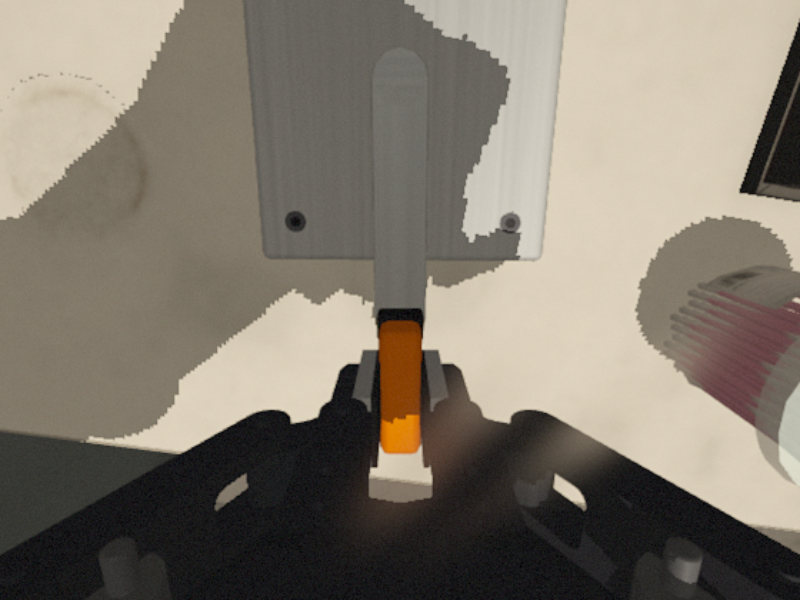

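The feeler is held straight: tip (400,48), grip (400,388). The bed front corners are at (267,258) and (541,258), and its screws at (295,221) and (510,222). I'll work out the lateral and yaw error from these.

```bash
python3 - <<'E'
from h import *
c=cams.calibration('wrist'); w=lambda u,v,z: ray(c,(u*.7,v*.7),z)[:2]
A,B=w(265,258,22),w(543,258,22); s1,s2=w(295,221,22),w(510,222,22)
L0,R0=w(245,2,22),w(566,2,22); L1,R1=w(262,238,22),w(546,238,22)
ang=lambda d: np.degrees(np.arctan2(d[1],d[0]))
print('front',A,B,np.linalg.norm(B-A),ang(A-B)-90,'screws',ang(s1-s2)-90,np.linalg.norm(s1-s2))
print('axis',ang(L0-L1),ang(R0-R1),ang((L0+R0)-(L1+R1)))
h=60  # underside height
tip=w(400,48,h+4); base=w(400,310,h+4); gp=w(400,388,h+24)
print('tip',tip,'base',base,'gp',gp,'len',np.linalg.norm(tip-base),'ang',ang(tip-base))
th=np.radians(8.5)
u=np.array([np.cos(th),np.sin(th)]); v=np.array([-u[1],u[0]]); F=(A+B)/2; S=(s1+s2)/2
for p in (tip,base,gp): print('rel front: x',(p-F)@u,'y',(p-F)@v,'y scr',(p-S)@v)
E
```

```text
front [ 443.62227326 -310.3106963 ] [ 461.89538318 -431.01004952] 122.07473290107819 8.608840111796965 screws 8.335661567928554 92.25498129057361
axis 7.71805557489632 9.03009953159332 8.373657660922687
tip [ 523.91046631 -358.23485754] base [ 442.14615051 -370.59055815] gp [ 422.49460124 -373.59157216] len 82.69260351848283 ang 8.593156300863653
rel front: x 72.20670688833107 y 1.7721500889757138 y scr 1.092659110863318
rel front: x -10.485787331254794 y 1.6377015532533405 y scr 0.9582105751409449
rel front: x -30.365059409032067 y 1.5743350149963073 y scr 0.8948440368839119
```

>>> apply_moves(increments=[{"gripper": 0, "x": 0.003, "y": -0.017, "z": -0.3, "ax": 0, "ay": 0, "az": 0}, {"gripper": 0, "x": 0, "y": 0, "z": -0.15, "ax": 0, "ay": 0, "az": 0}, {"gripper": 0, "x": 0, "y": 0, "z": -0.03, "ax": 0, "ay": 0, "az": 0}, {"gripper": 0, "x": 0, "y": 0, "z": 0, "ax": 0, "ay": 0, "az": 0}])

```text
t: 4.68
position: [420.8, -375.6, 104.0]
tcp_rot: [0.997, 0.075, 0.0, 0.0]
contact_force: [0.3, -0.3, -0.4]
gripper_width: 0.154
finger_force: 39.7
```

>>> apply_moves(increments=[{"gripper": 0, "x": 0, "y": 0, "z": -0.015, "ax": 0, "ay": 0, "az": 0}, {"gripper": 0, "x": 0, "y": 0, "z": 0, "ax": 0, "ay": 0, "az": 0}])

```text
t: 4.92
position: [420.6, -376.0, 102.8]
tcp_rot: [0.997, 0.075, 0.0, 0.0]
contact_force: [0.5, 0.9, -0.8]
gripper_width: 0.152
finger_force: 39.7
```

>>> apply_moves(increments=[{"gripper": 0, "x": 0, "y": 0, "z": -0.015, "ax": 0, "ay": 0, "az": 0}, {"gripper": 0, "x": 0, "y": 0, "z": 0, "ax": 0, "ay": 0, "az": 0}])

```text
t: 5.18
position: [420.4, -376.1, 102.0]
tcp_rot: [0.997, 0.075, -0.0, 0.0]
contact_force: [-4.9, 2.0, 10.4]
gripper_width: 0.149
finger_force: 41.3
```

>>> apply_moves(increments=[{"gripper": 0, "x": 0, "y": 0, "z": -0.01, "ax": 0, "ay": 0, "az": 0}, {"gripper": 0, "x": 0, "y": 0, "z": 0, "ax": 0, "ay": 0, "az": 0}])

```text
t: 5.42
position: [420.2, -376.2, 101.4]
tcp_rot: [0.997, 0.075, -0.0, 0.0]
contact_force: [-5.9, 1.7, 15.1]
gripper_width: 0.154
finger_force: 42.0
```

>>> apply_moves(increments=[{"gripper": 0, "x": 0, "y": 0, "z": 0.014, "ax": 0, "ay": 0, "az": 0}, {"gripper": 0, "x": 0.16, "y": 0.024, "z": 0, "ax": 0, "ay": 0, "az": 0}, {"gripper": 0, "x": 0.16, "y": 0.024, "z": 0, "ax": 0, "ay": 0, "az": 0}, {"gripper": 0, "x": 0.16, "y": 0.024, "z": 0, "ax": 0, "ay": 0, "az": 0}, {"gripper": 0, "x": 0, "y": 0, "z": 0, "ax": 0, "ay": 0, "az": 0}])

```text
t: 6.05
position: [457.2, -371.2, 102.6]
tcp_rot: [0.997, 0.075, 0.0, 0.001]
contact_force: [-4.6, -1.8, 14.2]
gripper_width: 0.152
finger_force: 41.9
```

>>> apply_moves(increments=[{"gripper": 0, "x": 0, "y": 0, "z": 0.01, "ax": 0, "ay": 0, "az": 0}, {"gripper": 0, "x": 0.16, "y": 0.024, "z": 0, "ax": 0, "ay": 0, "az": 0}, {"gripper": 0, "x": 0.16, "y": 0.024, "z": 0, "ax": 0, "ay": 0, "az": 0}, {"gripper": 0, "x": 0.16, "y": 0.024, "z": 0, "ax": 0, "ay": 0, "az": 0}, {"gripper": 0, "x": 0, "y": 0, "z": 0, "ax": 0, "ay": 0, "az": 0}])

```text
t: 6.68
position: [494.1, -364.9, 102.9]
tcp_rot: [0.997, 0.075, 0.001, 0.0]
contact_force: [0.7, -0.2, 7.1]
gripper_width: 0.156
finger_force: 40.9
```

>>> apply_moves(increments=[{"gripper": 0, "x": 0.1, "y": 0.015, "z": 0, "ax": 0, "ay": 0, "az": 0}, {"gripper": 0, "x": 0.06, "y": 0.009, "z": 0, "ax": 0, "ay": 0, "az": 0}, {"gripper": 0, "x": 0, "y": 0, "z": 0, "ax": 0, "ay": 0, "az": 0}])

```text
t: 7.05
position: [504.9, -363.4, 102.7]
tcp_rot: [0.997, 0.075, -0.0, 0.0]
contact_force: [-4.6, -1.2, 9.0]
gripper_width: 0.155
finger_force: 41.3
```

```bash
python3 - <<'E'
from h import *
s=monitor.state(); print(s['position'],s['contact_force'])
im=cams.capture('wrist'); c=cams.calibration('wrist')
cv2.imwrite('pics/w4.png',cv2.resize(im[:,:,::-1],(800,600)))
E
```

```text
[ 504.90184017 -363.41873185  102.74927784] [-4.58363592 -1.16675082  9.03255209]
```

View pics/w4.png

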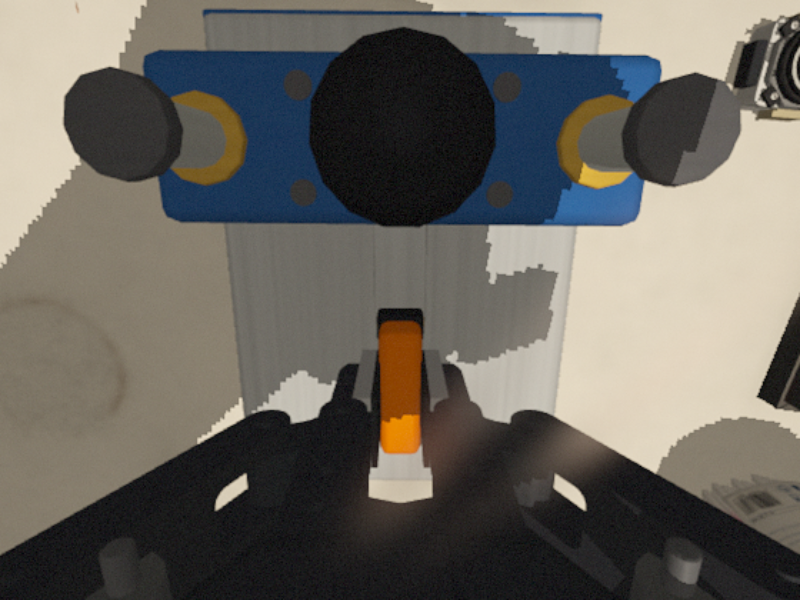

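The knob is at (403,128), centred on the blade, which enters under the blue crosshead. The crosshead edges are at rows 52 and 222, and the grip is at (400,388).

```bash
python3 - <<'E'
from h import *
c=cams.calibration('wrist'); s=monitor.state(); T=s['position'][:2]
th=np.radians(8.5); u=np.array([np.cos(th),np.sin(th)]); v=np.array([-u[1],u[0]])
def f(n,a,b,z):
    p=ray(c,(a*.7,b*.7),z)[:2]; print(n,z,p.round(1),'rel TCP',((p-T)@u).round(1),((p-T)@v).round(1))
for z in (80,86,92): f('knob',403,128,z); f(' knobL',310,128,z); f(' knobR',495,128,z)
for z in (41,52,63): f('xh front',403,223,z); f('xh back',403,52,z)
f('grip front top',400,320,43+3); f('blade root',400,312,35); f('bed back',403,10,22)
f('bed left',234,300,22); f('bed right',567,300,22); f('grip',400,388,46)
E
```

```text
knob 80 [ 581.4 -352.6] rel TCP 77.2 -0.6
 knobL 80 [ 578.6 -334.2] rel TCP 77.2 18.0
 knobR 80 [ 584.1 -370.8] rel TCP 77.3 -19.0
knob 86 [ 580.9 -352.6] rel TCP 76.7 -0.6
 knobL 86 [ 578.3 -335.4] rel TCP 76.7 16.8
 knobR 86 [ 583.4 -369.6] rel TCP 76.7 -17.8
knob 92 [ 580.3 -352.7] rel TCP 76.2 -0.6
 knobL 92 [ 577.9 -336.7] rel TCP 76.1 15.6
 knobR 92 [ 582.7 -368.5] rel TCP 76.2 -16.6
xh front 41 [ 558.4 -356.3] rel TCP 54.0 -0.9
xh back 41 [ 604.  -349.3] rel TCP 100.1 -0.7
xh front 52 [ 559.6 -356.1] rel TCP 55.2 -0.8
xh back 52 [ 601.4 -349.7] rel TCP 97.5 -0.7
xh front 63 [ 560.9 -355.8] rel TCP 56.5 -0.8
xh back 63 [ 598.9 -350. ] rel TCP 94.9 -0.6
grip front top 46 [ 529.5 -359.8] rel TCP 24.8 -0.0
blade root 35 [ 528.5 -359.9] rel TCP 23.8 -0.0
bed back 22 [ 619.8 -347. ] rel TCP 116.0 -0.8
bed left 22 [ 519.8 -300.4] rel TCP 24.0 60.1
bed right 22 [ 537.8 -419.5] rel TCP 24.3 -60.4
grip 46 [ 506.5 -363.2] rel TCP 1.6 -0.1
```

>>> apply_moves(increments=[{"gripper": 40, "x": 0, "y": 0, "z": 0, "ax": 0, "ay": 0, "az": 0}, {"gripper": 40, "x": 0, "y": 0, "z": 0, "ax": 0, "ay": 0, "az": 0}, {"gripper": 40, "x": 0, "y": 0, "z": 0.3, "ax": 0, "ay": 0, "az": 0}, {"gripper": 40, "x": 0, "y": 0, "z": 0.6, "ax": 0, "ay": 0, "az": 0}, {"gripper": 0, "x": 0, "y": 0, "z": 0.4, "ax": 0, "ay": 0, "az": 0}])

```text
t: 7.72
position: [505.0, -363.2, 201.7]
tcp_rot: [0.997, 0.075, 0.001, 0.0]
contact_force: [0.1, 0.9, 0.2]
gripper_width: 0.202
finger_force: 0.0
```

>>> apply_moves(increments=[{"gripper": 0, "x": 0.5, "y": 0.07, "z": 0, "ax": 0, "ay": 0, "az": 0}, {"gripper": 0, "x": 0.5, "y": 0.07, "z": 0, "ax": 0, "ay": 0, "az": 0}, {"gripper": 0, "x": 0, "y": 0, "z": 0, "ax": 0, "ay": 0, "az": 0}, {"gripper": 0, "x": 0, "y": 0, "z": 0, "ax": 0, "ay": 0, "az": 0}])

```text
t: 8.22
position: [579.2, -352.7, 199.5]
tcp_rot: [0.997, 0.075, -0.0, -0.0]
contact_force: [0.1, 0.1, -0.1]
gripper_width: 0.002
finger_force: 0.0
```

>>> apply_moves(increments=[{"gripper": 0, "x": 0.02, "y": 0, "z": -0.2, "ax": 0, "ay": 0, "az": 0}, {"gripper": 0, "x": 0, "y": 0, "z": -0.13, "ax": 0, "ay": 0, "az": 0}, {"gripper": 0, "x": 0, "y": 0, "z": -0.05, "ax": 0, "ay": 0, "az": 0}, {"gripper": 0, "x": 0, "y": 0, "z": -0.02, "ax": 0, "ay": 0, "az": 0}, {"gripper": 0, "x": 0, "y": 0, "z": 0, "ax": 0, "ay": 0, "az": 0}])

```text
t: 8.85
position: [581.1, -352.9, 170.1]
tcp_rot: [0.997, 0.075, 0.0, 0.0]
contact_force: [0.1, 0.0, -0.5]
gripper_width: -0.001
finger_force: 0.0
```

>>> apply_moves(increments=[{"gripper": 0, "x": 0, "y": 0, "z": -0.02, "ax": 0, "ay": 0, "az": 0}, {"gripper": 0, "x": 0, "y": 0, "z": -0.02, "ax": 0, "ay": 0, "az": 0}, {"gripper": 0, "x": 0, "y": 0, "z": 0, "ax": 0, "ay": 0, "az": 0}])

```text
t: 9.22
position: [581.1, -352.9, 167.2]
tcp_rot: [0.997, 0.075, 0.0, 0.0]
contact_force: [0.1, -1.1, 2.4]
gripper_width: 0.002
finger_force: 1.1
```

Touching the knob at about 167. I'll press on in small steps.

>>> apply_moves(increments=[{"gripper": 0, "x": 0, "y": 0, "z": -0.015, "ax": 0, "ay": 0, "az": 0}, {"gripper": 0, "x": 0, "y": 0, "z": -0.015, "ax": 0, "ay": 0, "az": 0}, {"gripper": 0, "x": 0, "y": 0, "z": 0, "ax": 0, "ay": 0, "az": 0}])

```text
t: 9.6
position: [581.1, -352.9, 164.8]
tcp_rot: [0.997, 0.075, 0.0, 0.0]
contact_force: [0.9, 0.6, 2.7]
gripper_width: 0.0
finger_force: 1.6
```

>>> apply_moves(increments=[{"gripper": 0, "x": 0, "y": 0, "z": -0.015, "ax": 0, "ay": 0, "az": 0}, {"gripper": 0, "x": 0, "y": 0, "z": 0, "ax": 0, "ay": 0, "az": 0}])

```text
t: 9.85
position: [581.1, -352.9, 163.6]
tcp_rot: [0.997, 0.075, 0.0, 0.0]
contact_force: [0.9, -0.8, 4.4]
gripper_width: 0.001
finger_force: 1.6
```

>>> apply_moves(increments=[{"gripper": 0, "x": 0, "y": 0, "z": -0.015, "ax": 0, "ay": 0, "az": 0}, {"gripper": 0, "x": 0, "y": 0, "z": 0, "ax": 0, "ay": 0, "az": 0}])

```text
t: 10.1
position: [581.1, -352.9, 162.5]
tcp_rot: [0.997, 0.075, 0.0, 0.0]
contact_force: [1.4, -0.5, 2.6]
gripper_width: 0.001
finger_force: 1.5
```

>>> apply_moves(increments=[{"gripper": 0, "x": 0, "y": 0, "z": -0.012, "ax": 0, "ay": 0, "az": 0}, {"gripper": 0, "x": 0, "y": 0, "z": 0, "ax": 0, "ay": 0, "az": 0}])

```text
t: 10.35
position: [581.1, -352.9, 161.6]
tcp_rot: [0.997, 0.075, 0.0, 0.0]
contact_force: [1.3, -1.2, 2.7]
gripper_width: 0.002
finger_force: 1.7
```

>>> apply_moves(increments=[{"gripper": 0, "x": 0, "y": 0, "z": -0.01, "ax": 0, "ay": 0, "az": 0}, {"gripper": 0, "x": 0, "y": 0, "z": 0, "ax": 0, "ay": 0, "az": 0}])

```text
t: 10.6
position: [581.1, -352.8, 160.8]
tcp_rot: [0.997, 0.075, 0.0, 0.0]
contact_force: [2.6, -1.5, 3.2]
gripper_width: 0.003
finger_force: 1.8
```

>>> apply_moves(increments=[{"gripper": 0, "x": 0, "y": 0, "z": -0.008, "ax": 0, "ay": 0, "az": 0}, {"gripper": 0, "x": 0, "y": 0, "z": 0, "ax": 0, "ay": 0, "az": 0}])

```text
t: 10.85
position: [581.1, -352.9, 160.7]
tcp_rot: [0.997, 0.075, 0.0, 0.0]
contact_force: [-0.4, -1.4, 11.1]
gripper_width: 0.0
finger_force: 5.1
```

>>> apply_moves(increments=[{"gripper": 0, "x": 0, "y": 0, "z": -0.008, "ax": 0, "ay": 0, "az": 0}, {"gripper": 0, "x": 0, "y": 0, "z": 0, "ax": 0, "ay": 0, "az": 0}])

```text
t: 11.1
position: [581.1, -352.9, 160.6]
tcp_rot: [0.997, 0.075, 0.0, 0.0]
contact_force: [-3.4, 1.3, 17.6]
gripper_width: 0.001
finger_force: 8.5
```

Nipped: the force rose from 3 to 17.6 N with no further travel. I'm backing off to take the feeler again.

>>> apply_moves(increments=[{"gripper": 0, "x": 0, "y": 0, "z": 0.25, "ax": 0, "ay": 0, "az": 0}, {"gripper": 40, "x": 0, "y": 0, "z": 0.3, "ax": 0, "ay": 0, "az": 0}, {"gripper": 40, "x": -0.5, "y": -0.07, "z": 0, "ax": 0, "ay": 0, "az": 0}, {"gripper": 40, "x": -0.51, "y": -0.07, "z": 0, "ax": 0, "ay": 0, "az": 0}, {"gripper": 40, "x": 0, "y": 0, "z": 0, "ax": 0, "ay": 0, "az": 0}])

```text
t: 11.72
position: [502.2, -364.4, 201.4]
tcp_rot: [0.997, 0.073, -0.001, 0.0]
contact_force: [0.2, 0.1, -0.1]
gripper_width: 0.399
finger_force: 0.0
```

>>> apply_moves(increments=[{"gripper": 40, "x": 0, "y": 0, "z": -0.5, "ax": 0, "ay": 0, "az": 0}, {"gripper": 40, "x": 0, "y": 0, "z": -0.5, "ax": 0, "ay": 0, "az": 0}, {"gripper": 40, "x": 0, "y": 0, "z": -0.2, "ax": 0, "ay": 0, "az": 0}, {"gripper": 40, "x": 0, "y": 0, "z": -0.05, "ax": 0, "ay": 0, "az": 0}, {"gripper": 40, "x": 0, "y": 0, "z": 0, "ax": 0, "ay": 0, "az": 0}])

```text
t: 12.35
position: [505.8, -363.5, 108.0]
tcp_rot: [0.997, 0.075, 0.0, 0.0]
contact_force: [-0.2, -0.2, 0.4]
gripper_width: 0.398
finger_force: 0.0
```

>>> apply_moves(increments=[{"gripper": 40, "x": 0, "y": 0, "z": -0.07, "ax": 0, "ay": 0, "az": 0}, {"gripper": 0, "x": 0, "y": 0, "z": 0, "ax": 0, "ay": 0, "az": 0}, {"gripper": 0, "x": 0, "y": 0, "z": 0, "ax": 0, "ay": 0, "az": 0}, {"gripper": 0, "x": 0, "y": 0, "z": 0, "ax": 0, "ay": 0, "az": 0}], newtons=40)

```text
t: 12.85
position: [505.3, -363.5, 102.3]
tcp_rot: [0.997, 0.075, 0.0, 0.0]
contact_force: [-2.4, -0.1, 5.9]
gripper_width: 0.152
finger_force: 40.3
```

>>> apply_moves(increments=[{"gripper": 0, "x": -0.03, "y": -0.0045, "z": 0.006, "ax": 0, "ay": 0, "az": 0}, {"gripper": 0, "x": -0.06, "y": -0.009, "z": 0, "ax": 0, "ay": 0, "az": 0}, {"gripper": 0, "x": -0.06, "y": -0.009, "z": 0, "ax": 0, "ay": 0, "az": 0}])

```text
t: 13.22
position: [493.5, -365.0, 102.3]
tcp_rot: [0.997, 0.075, -0.0, -0.0]
contact_force: [0.7, 0.1, 1.2]
gripper_width: 0.15
finger_force: 39.7
```

>>> apply_moves(increments=[{"gripper": 0, "x": -0.06, "y": -0.009, "z": 0, "ax": 0, "ay": 0, "az": 0}, {"gripper": 0, "x": -0.06, "y": -0.009, "z": 0, "ax": 0, "ay": 0, "az": 0}])

```text
t: 13.48
position: [484.5, -366.4, 102.3]
tcp_rot: [0.997, 0.075, -0.0, -0.0]
contact_force: [0.7, -0.4, -0.7]
gripper_width: 0.151
finger_force: 39.7
```

>>> apply_moves(increments=[{"gripper": 0, "x": -0.03, "y": -0.0045, "z": 0, "ax": 0, "ay": 0, "az": 0}])

```text
t: 13.6
position: [482.3, -366.8, 102.3]
tcp_rot: [0.997, 0.075, -0.0, -0.0]
contact_force: [0.5, -0.4, -0.4]
gripper_width: 0.15
finger_force: 39.7
```

>>> apply_moves(increments=[{"gripper": 0, "x": -0.03, "y": -0.0045, "z": 0, "ax": 0, "ay": 0, "az": 0}])

```text
t: 13.72
position: [480.3, -367.0, 102.3]
tcp_rot: [0.997, 0.075, -0.0, -0.0]
contact_force: [1.0, -0.2, 0.5]
gripper_width: 0.153
finger_force: 39.7
```

>>> apply_moves(increments=[{"gripper": 0, "x": -0.03, "y": -0.0045, "z": 0, "ax": 0, "ay": 0, "az": 0}])

```text
t: 13.85
position: [478.1, -367.3, 102.3]
tcp_rot: [0.997, 0.075, -0.0, -0.0]
contact_force: [0.2, 0.5, 0.4]
gripper_width: 0.153
finger_force: 39.7
```

>>> apply_moves(increments=[{"gripper": 0, "x": 0, "y": 0, "z": 0, "ax": 0, "ay": 0, "az": 0}])

```text
t: 13.98
position: [477.9, -367.4, 102.3]
tcp_rot: [0.997, 0.075, -0.0, -0.0]
contact_force: [-1.8, -0.1, 1.4]
gripper_width: 0.154
finger_force: 39.8
```

The drag is hardly above the noise (about 0.6 N). The tip is still under the pad, so I'll slide the blade back in fully and nip it a bit more firmly.

>>> apply_moves(increments=[{"gripper": 0, "x": 0.09, "y": 0.0135, "z": 0, "ax": 0, "ay": 0, "az": 0}, {"gripper": 0, "x": 0.1, "y": 0.015, "z": 0, "ax": 0, "ay": 0, "az": 0}])

```text
t: 14.22
position: [493.0, -365.1, 102.3]
tcp_rot: [0.997, 0.075, 0.0, -0.0]
contact_force: [-0.8, -0.1, 1.5]
gripper_width: 0.149
finger_force: 39.7
```

>>> apply_moves(increments=[{"gripper": 0, "x": 0.1, "y": 0.015, "z": 0, "ax": 0, "ay": 0, "az": 0}, {"gripper": 0, "x": 0.08, "y": 0.012, "z": 0, "ax": 0, "ay": 0, "az": 0}, {"gripper": 0, "x": 0, "y": 0, "z": 0, "ax": 0, "ay": 0, "az": 0}])

```text
t: 14.6
position: [506.9, -362.8, 102.3]
tcp_rot: [0.997, 0.075, 0.0, -0.0]
contact_force: [1.1, -0.3, 0.4]
gripper_width: 0.147
finger_force: 39.8
```

>>> apply_moves(increments=[{"gripper": 40, "x": 0, "y": 0, "z": 0, "ax": 0, "ay": 0, "az": 0}, {"gripper": 40, "x": 0, "y": 0, "z": 0, "ax": 0, "ay": 0, "az": 0}, {"gripper": 40, "x": 0, "y": 0, "z": 0.3, "ax": 0, "ay": 0, "az": 0}, {"gripper": 40, "x": 0, "y": 0, "z": 0.6, "ax": 0, "ay": 0, "az": 0}, {"gripper": 0, "x": 0, "y": 0, "z": 0.4, "ax": 0, "ay": 0, "az": 0}])

```text
t: 15.22
position: [506.1, -363.4, 201.6]
tcp_rot: [0.997, 0.075, 0.0, 0.0]
contact_force: [0.1, 0.3, 0.0]
gripper_width: 0.202
finger_force: 0.0
```

>>> apply_moves(increments=[{"gripper": 0, "x": 0.5, "y": 0.07, "z": 0, "ax": 0, "ay": 0, "az": 0}, {"gripper": 0, "x": 0.5, "y": 0.07, "z": 0, "ax": 0, "ay": 0, "az": 0}, {"gripper": 0, "x": 0, "y": 0, "z": -0.3, "ax": 0, "ay": 0, "az": 0}, {"gripper": 0, "x": 0, "y": 0, "z": -0.12, "ax": 0, "ay": 0, "az": 0}, {"gripper": 0, "x": 0, "y": 0, "z": 0, "ax": 0, "ay": 0, "az": 0}])

```text
t: 15.85
position: [580.2, -352.9, 167.8]
tcp_rot: [0.997, 0.075, -0.001, -0.0]
contact_force: [-0.7, -0.7, -0.0]
gripper_width: 0.003
finger_force: 0.0
```

>>> apply_moves(increments=[{"gripper": 0, "x": 0.01, "y": 0, "z": -0.05, "ax": 0, "ay": 0, "az": 0}, {"gripper": 0, "x": 0, "y": 0, "z": -0.035, "ax": 0, "ay": 0, "az": 0}, {"gripper": 0, "x": 0, "y": 0, "z": 0, "ax": 0, "ay": 0, "az": 0}])

```text
t: 16.23
position: [581.7, -352.7, 162.0]
tcp_rot: [0.997, 0.075, 0.0, 0.0]
contact_force: [-0.0, -0.1, -0.0]
gripper_width: -0.001
finger_force: 0.0
```

>>> apply_moves(increments=[{"gripper": 0, "x": 0, "y": 0, "z": -0.012, "ax": 0, "ay": 0, "az": 0}, {"gripper": 0, "x": 0, "y": 0, "z": 0, "ax": 0, "ay": 0, "az": 0}])

```text
t: 16.48
position: [581.7, -352.7, 161.1]
tcp_rot: [0.997, 0.075, 0.0, -0.0]
contact_force: [0.9, 1.0, 0.6]
gripper_width: 0.001
finger_force: 0.0
```

>>> apply_moves(increments=[{"gripper": 0, "x": 0, "y": 0, "z": -0.012, "ax": 0, "ay": 0, "az": 0}, {"gripper": 0, "x": 0, "y": 0, "z": 0, "ax": 0, "ay": 0, "az": 0}])

```text
t: 16.73
position: [581.8, -352.7, 160.7]
tcp_rot: [0.997, 0.075, 0.0, 0.0]
contact_force: [-2.2, 1.3, 8.2]
gripper_width: 0.001
finger_force: 3.7
```

>>> apply_moves(increments=[{"gripper": 0, "x": 0, "y": 0, "z": -0.012, "ax": 0, "ay": 0, "az": 0}, {"gripper": 0, "x": 0, "y": 0, "z": 0, "ax": 0, "ay": 0, "az": 0}])

```text
t: 16.98
position: [581.9, -352.7, 160.6]
tcp_rot: [0.997, 0.075, 0.0, 0.0]
contact_force: [-6.8, 3.4, 18.2]
gripper_width: 0.001
finger_force: 8.9
```

>>> apply_moves(increments=[{"gripper": 0, "x": 0, "y": 0, "z": -0.008, "ax": 0, "ay": 0, "az": 0}, {"gripper": 0, "x": 0, "y": 0, "z": 0, "ax": 0, "ay": 0, "az": 0}])

```text
t: 17.23
position: [581.9, -352.8, 160.6]
tcp_rot: [0.997, 0.075, 0.0, 0.0]
contact_force: [-8.9, 3.9, 25.3]
gripper_width: -0.004
finger_force: 12.4
```

>>> apply_moves(increments=[{"gripper": 0, "x": 0, "y": 0, "z": 0.1, "ax": 0, "ay": 0, "az": 0}, {"gripper": 0, "x": 0, "y": 0, "z": 0.2, "ax": 0, "ay": 0, "az": 0}, {"gripper": 40, "x": 0, "y": 0, "z": 0.27, "ax": 0, "ay": 0, "az": 0}, {"gripper": 40, "x": -0.51, "y": -0.07, "z": 0, "ax": 0, "ay": 0, "az": 0}, {"gripper": 40, "x": -0.5, "y": -0.07, "z": 0, "ax": 0, "ay": 0, "az": 0}])

```text
t: 17.85
position: [505.5, -363.3, 202.7]
tcp_rot: [0.997, 0.075, 0.001, 0.0]
contact_force: [-0.6, -0.8, -0.5]
gripper_width: 0.401
finger_force: 0.0
```

>>> apply_moves(increments=[{"gripper": 40, "x": 0, "y": 0, "z": -0.5, "ax": 0, "ay": 0, "az": 0}, {"gripper": 40, "x": 0, "y": 0, "z": -0.5, "ax": 0, "ay": 0, "az": 0}, {"gripper": 40, "x": 0, "y": 0, "z": -0.2, "ax": 0, "ay": 0, "az": 0}, {"gripper": 40, "x": 0, "y": 0, "z": -0.05, "ax": 0, "ay": 0, "az": 0}, {"gripper": 40, "x": 0, "y": 0, "z": 0, "ax": 0, "ay": 0, "az": 0}])

```text
t: 18.48
position: [506.6, -363.4, 108.7]
tcp_rot: [0.997, 0.075, 0.0, 0.0]
contact_force: [0.4, -1.0, 0.2]
gripper_width: 0.4
finger_force: 0.0
```

>>> apply_moves(increments=[{"gripper": 40, "x": 0, "y": 0, "z": -0.08, "ax": 0, "ay": 0, "az": 0}, {"gripper": 0, "x": 0, "y": 0, "z": 0, "ax": 0, "ay": 0, "az": 0}, {"gripper": 0, "x": 0, "y": 0, "z": 0, "ax": 0, "ay": 0, "az": 0}, {"gripper": 0, "x": 0, "y": 0, "z": 0, "ax": 0, "ay": 0, "az": 0}])

```text
t: 18.98
position: [506.0, -363.2, 101.9]
tcp_rot: [0.997, 0.075, 0.0, 0.0]
contact_force: [-2.2, 1.7, 5.2]
gripper_width: 0.153
finger_force: 40.0
```

>>> apply_moves(increments=[{"gripper": 0, "x": -0.05, "y": -0.0075, "z": 0, "ax": 0, "ay": 0, "az": 0}])

```text
t: 19.1
position: [503.3, -363.5, 102.0]
tcp_rot: [0.997, 0.075, 0.001, 0.0]
contact_force: [5.7, 1.6, -0.8]
gripper_width: 0.156
finger_force: 39.4
```

>>> apply_moves(increments=[{"gripper": 0, "x": -0.05, "y": -0.0075, "z": 0, "ax": 0, "ay": 0, "az": 0}])

```text
t: 19.23
position: [499.5, -364.1, 101.9]
tcp_rot: [0.997, 0.075, 0.001, 0.0]
contact_force: [5.5, 1.2, 0.2]
gripper_width: 0.151
finger_force: 39.4
```

>>> apply_moves(increments=[{"gripper": 0, "x": -0.05, "y": -0.0075, "z": 0, "ax": 0, "ay": 0, "az": 0}])

```text
t: 19.35
position: [495.7, -364.7, 101.9]
tcp_rot: [0.997, 0.075, 0.001, 0.0]
contact_force: [5.5, 1.5, -0.4]
gripper_width: 0.152
finger_force: 39.4
```

>>> apply_moves(increments=[{"gripper": 0, "x": -0.05, "y": -0.0075, "z": 0, "ax": 0, "ay": 0, "az": 0}])

```text
t: 19.48
position: [491.9, -365.3, 101.9]
tcp_rot: [0.997, 0.075, 0.001, 0.0]
contact_force: [6.4, 1.0, 0.0]
gripper_width: 0.151
finger_force: 39.4
```

There is now a clear, steady drag of about 5.5 N, so I'll keep drawing straight out.

>>> apply_moves(increments=[{"gripper": 0, "x": -0.08, "y": -0.012, "z": 0, "ax": 0, "ay": 0, "az": 0}, {"gripper": 0, "x": -0.08, "y": -0.012, "z": 0, "ax": 0, "ay": 0, "az": 0}, {"gripper": 0, "x": -0.08, "y": -0.012, "z": 0, "ax": 0, "ay": 0, "az": 0}])

```text
t: 19.85
position: [473.7, -368.1, 101.9]
tcp_rot: [0.997, 0.075, 0.001, 0.0]
contact_force: [5.3, 1.1, -0.4]
gripper_width: 0.154
finger_force: 39.5
```

>>> apply_moves(increments=[{"gripper": 0, "x": -0.08, "y": -0.012, "z": 0, "ax": 0, "ay": 0, "az": 0}, {"gripper": 0, "x": -0.08, "y": -0.012, "z": 0, "ax": 0, "ay": 0, "az": 0}, {"gripper": 0, "x": -0.08, "y": -0.012, "z": 0, "ax": 0, "ay": 0, "az": 0}, {"gripper": 0, "x": -0.1, "y": -0.015, "z": 0, "ax": 0, "ay": 0, "az": 0}, {"gripper": 0, "x": -0.16, "y": -0.024, "z": 0, "ax": 0, "ay": 0, "az": 0}])

```text
t: 20.48
position: [435.2, -373.8, 101.8]
tcp_rot: [0.997, 0.075, 0.0, 0.0]
contact_force: [4.2, 0.0, 5.1]
gripper_width: 0.147
finger_force: 40.1
```

>>> apply_moves(increments=[{"gripper": 0, "x": -0.2, "y": -0.03, "z": 0, "ax": 0, "ay": 0, "az": 0}, {"gripper": 0, "x": -0.2, "y": -0.03, "z": 0, "ax": 0, "ay": 0, "az": 0}, {"gripper": 0, "x": -0.1, "y": -0.015, "z": 0.1, "ax": 0, "ay": 0, "az": 0}, {"gripper": 0, "x": 0, "y": 0, "z": 0.6, "ax": 0, "ay": 0, "az": 0}, {"gripper": 0, "x": 0, "y": 0, "z": 0.6, "ax": 0, "ay": 0, "az": 0}])

```text
t: 21.1
position: [396.8, -379.1, 200.0]
tcp_rot: [0.997, 0.075, -0.001, -0.001]
contact_force: [-0.1, -0.5, -0.6]
gripper_width: 0.154
finger_force: 39.3
```

```bash
python3 - <<'E'
from h import *
im=cams.capture('top'); 
cv2.imwrite('pics/crop2.png',cv2.resize(im[120:300,85:265,::-1],(600,600),interpolation=cv2.INTER_CUBIC))
E
```

```text
(no output)
```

View pics/crop2.png

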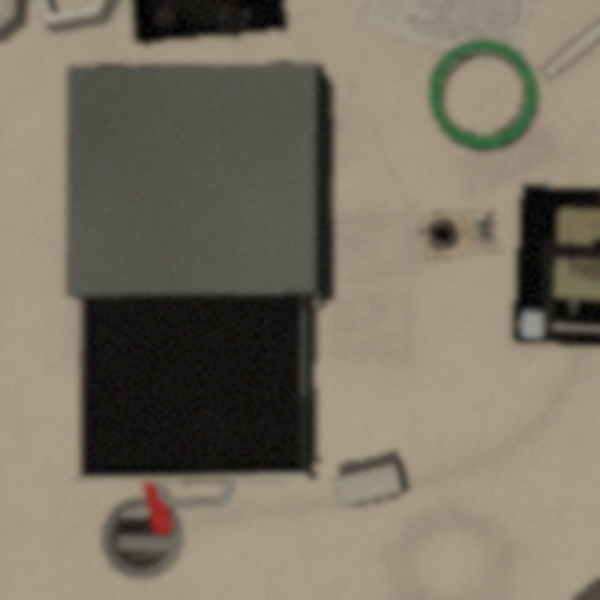

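The crop shows the open drawer interior spanning columns 88–305 and rows 300–468, with the front's top edge at row ~473. The pull is at (198,495), the timer at (372,480), and the red look-alike lies on the ring at (155,510).

```bash
python3 - <<'E'
from h import *
c=cams.calibration('top'); w=lambda u,v,z: ray(c,(u*.3+85,v*.3+120),z)[:2].round(1)
print('frontL',w(83,473,86),'frontR',w(312,473,86),'pullL',w(163,495,76),'pullR',w(232,495,76))
print('cabFL',w(68,296,96),'cabFR',w(322,296,96),'cabBL',w(68,65,96),'cabBR',w(322,65,96))
print('floor in L/R',w(88,466,86),w(303,466,86),'red',w(148,485,24),w(162,530,24),'ring',w(142,537,10))
s=monitor.state(); print(s['joint_pos'].round(2) if hasattr(s['joint_pos'],'round') else s['joint_pos'])
E
```

```text
frontL [468.3 375.2] frontR [469.6 183.2] pullL [450.  310.4] pullR [450.4 252.2]
cabFL [616.5 388.9] cabFR [618.  175.9] cabBL [812.7 394.7] cabBR [814.4 179.7]
floor in L/R [474.2 371.2] [475.4 190.8] red [456.6 337.8] [417.6 324.5] ring [410.5 345.7]
[ 0.86  0.35 -0.26  1.97  0.12  0.84 -0.89]
```

>>> apply_moves(increments=[{"gripper": 0, "x": 0.14, "y": 0.68, "z": 0.15, "ax": 0, "ay": 0, "az": 0.226}, {"gripper": 0, "x": 0.14, "y": 0.68, "z": 0.15, "ax": 0, "ay": 0, "az": 0.226}, {"gripper": 0, "x": 0.14, "y": 0.68, "z": 0.15, "ax": 0, "ay": 0, "az": 0.226}, {"gripper": 0, "x": 0.14, "y": 0.68, "z": 0.15, "ax": 0, "ay": 0, "az": 0.226}, {"gripper": 0, "x": 0, "y": 0.68, "z": 0, "ax": 0, "ay": 0, "az": 0.226}])

```text
t: 21.78
position: [440.0, -122.9, 244.9]
tcp_rot: [0.931, 0.364, 0.0, 0.0]
contact_force: [1.3, -0.4, -1.3]
gripper_width: 0.152
finger_force: 39.4
```

>>> apply_moves(increments=[{"gripper": 0, "x": 0, "y": 0.68, "z": 0, "ax": 0, "ay": 0, "az": 0.226}, {"gripper": 0, "x": 0, "y": 0.68, "z": 0, "ax": 0, "ay": 0, "az": 0.226}, {"gripper": 0, "x": 0, "y": 0.68, "z": 0, "ax": 0, "ay": 0, "az": 0.226}, {"gripper": 0, "x": 0.2, "y": 0.68, "z": 0, "ax": 0, "ay": 0, "az": 0.226}, {"gripper": 0, "x": 0.3, "y": 0.68, "z": 0, "ax": 0, "ay": 0, "az": 0.226}])

```text
t: 22.4
position: [477.1, 131.4, 244.2]
tcp_rot: [0.785, 0.62, -0.001, 0.001]
contact_force: [1.6, -0.6, -0.6]
gripper_width: 0.151
finger_force: 39.4
```

>>> apply_moves(increments=[{"gripper": 0, "x": 0.4, "y": 0.6, "z": 0, "ax": 0, "ay": 0, "az": 0.226}, {"gripper": 0, "x": 0.4, "y": 0.5, "z": 0, "ax": 0, "ay": 0, "az": 0.226}, {"gripper": 0, "x": 0, "y": 0, "z": 0, "ax": 0, "ay": 0, "az": 0}, {"gripper": 0, "x": 0, "y": 0, "z": 0, "ax": 0, "ay": 0, "az": 0}])

```text
t: 22.9
position: [536.9, 212.4, 243.5]
tcp_rot: [0.708, 0.707, -0.001, -0.0]
contact_force: [-0.0, -0.3, -1.3]
gripper_width: 0.147
finger_force: 39.4
```

>>> apply_moves(increments=[{"gripper": 0, "x": 0, "y": 0.34, "z": -0.3, "ax": 0, "ay": 0, "az": 0}, {"gripper": 0, "x": 0, "y": 0, "z": -0.5, "ax": 0, "ay": 0, "az": 0}, {"gripper": 0, "x": 0, "y": 0, "z": -0.4, "ax": 0, "ay": 0, "az": 0}, {"gripper": 0, "x": 0, "y": 0, "z": -0.15, "ax": 0, "ay": 0, "az": 0}, {"gripper": 0, "x": 0, "y": 0, "z": 0, "ax": 0, "ay": 0, "az": 0}])

```text
t: 23.52
position: [537.3, 237.9, 143.0]
tcp_rot: [0.708, 0.707, -0.0, 0.0]
contact_force: [0.3, 0.7, -0.5]
gripper_width: 0.154
finger_force: 39.4
```

>>> apply_moves(increments=[{"gripper": 0, "x": 0, "y": 0, "z": -0.02, "ax": 0, "ay": 0, "az": 0}, {"gripper": 0, "x": 0, "y": 0, "z": 0, "ax": 0, "ay": 0, "az": 0}])

```text
t: 23.78
position: [537.9, 238.6, 142.3]
tcp_rot: [0.708, 0.707, 0.001, 0.0]
contact_force: [-0.3, 0.2, -0.9]
gripper_width: 0.149
finger_force: 39.4
```

>>> apply_moves(increments=[{"gripper": 0, "x": 0, "y": 0, "z": -0.03, "ax": 0, "ay": 0, "az": 0}, {"gripper": 0, "x": 0, "y": 0, "z": 0, "ax": 0, "ay": 0, "az": 0}])

```text
t: 24.02
position: [537.5, 238.6, 139.1]
tcp_rot: [0.707, 0.707, -0.0, 0.0]
contact_force: [0.7, -0.5, -1.3]
gripper_width: 0.151
finger_force: 39.4
```

>>> apply_moves(increments=[{"gripper": 0, "x": 0, "y": 0, "z": -0.02, "ax": 0, "ay": 0, "az": 0}, {"gripper": 0, "x": 0, "y": 0, "z": 0, "ax": 0, "ay": 0, "az": 0}])

```text
t: 24.28
position: [537.4, 238.6, 137.5]
tcp_rot: [0.707, 0.707, -0.0, -0.0]
contact_force: [-0.3, -0.0, -1.6]
gripper_width: 0.157
finger_force: 39.4
```

>>> apply_moves(increments=[{"gripper": 0, "x": 0, "y": 0, "z": -0.012, "ax": 0, "ay": 0, "az": 0}, {"gripper": 0, "x": 0, "y": 0, "z": 0, "ax": 0, "ay": 0, "az": 0}])

```text
t: 24.52
position: [537.5, 238.6, 136.7]
tcp_rot: [0.707, 0.707, -0.0, -0.0]
contact_force: [0.5, 1.2, -1.7]
gripper_width: 0.153
finger_force: 39.4
```

>>> apply_moves(increments=[{"gripper": 0, "x": 0, "y": 0, "z": -0.01, "ax": 0, "ay": 0, "az": 0}, {"gripper": 0, "x": 0, "y": 0, "z": 0, "ax": 0, "ay": 0, "az": 0}, {"gripper": 35, "x": 0, "y": 0, "z": 0, "ax": 0, "ay": 0, "az": 0}, {"gripper": 35, "x": 0, "y": 0, "z": 0, "ax": 0, "ay": 0, "az": 0}, {"gripper": 35, "x": 0, "y": 0, "z": 0, "ax": 0, "ay": 0, "az": 0}])

```text
t: 25.15
position: [537.5, 238.7, 135.9]
tcp_rot: [0.707, 0.707, -0.0, -0.0]
contact_force: [0.6, 0.1, 0.3]
gripper_width: 0.354
finger_force: 0.0
```

>>> apply_moves(increments=[{"gripper": 35, "x": 0, "y": 0, "z": 0.3, "ax": 0, "ay": 0, "az": 0}, {"gripper": 35, "x": 0, "y": 0, "z": 0.6, "ax": 0, "ay": 0, "az": 0}, {"gripper": 35, "x": 0, "y": 0, "z": 0.6, "ax": 0, "ay": 0, "az": 0}, {"gripper": 0, "x": 0, "y": 0, "z": 0, "ax": 0, "ay": 0, "az": 0}, {"gripper": 0, "x": 0, "y": 0, "z": 0, "ax": 0, "ay": 0, "az": 0}])

```text
t: 25.78
position: [537.4, 238.4, 249.1]
tcp_rot: [0.707, 0.707, 0.0, 0.0]
contact_force: [0.1, 0.4, -0.5]
gripper_width: -0.002
finger_force: 0.0
```

```bash
python3 - <<'E'
from h import *
im=cams.capture('wrist'); cv2.imwrite('pics/w5.png',cv2.resize(im[:,:,::-1],(800,600)))
E
```

```text
(no output)
```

View pics/w5.png

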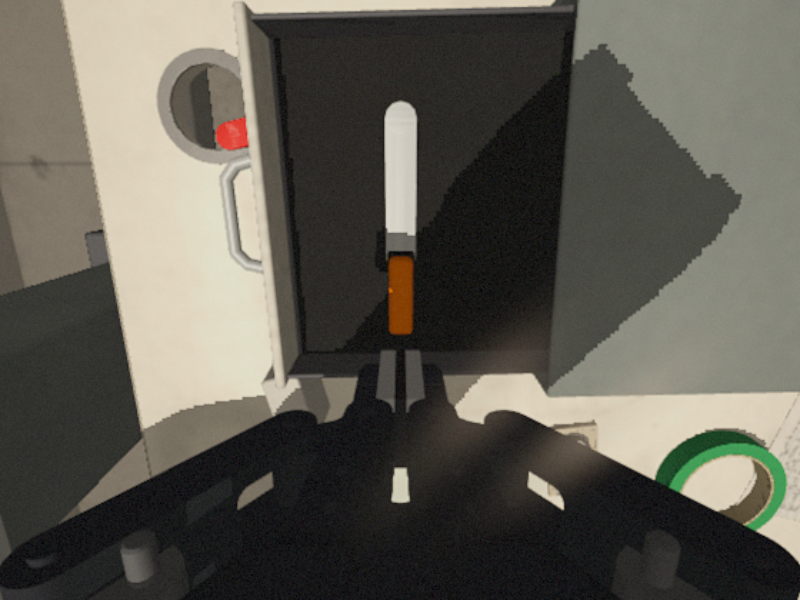

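The feeler lies flat in the drawer, tip (400,100) to grip end (400,335), well inside the walls. The pull bar is at (230,215). Next I'll push the drawer shut with closed fingers on the pull.

>>> apply_moves(increments=[{"gripper": 0, "x": -0.57, "y": 0.19, "z": 0, "ax": 0, "ay": 0, "az": 0}, {"gripper": 0, "x": -0.57, "y": 0.19, "z": 0, "ax": 0, "ay": 0, "az": 0}, {"gripper": 0, "x": -0.57, "y": 0.19, "z": 0, "ax": 0, "ay": 0, "az": 0}, {"gripper": 0, "x": 0, "y": 0, "z": -0.5, "ax": 0, "ay": 0, "az": 0}, {"gripper": 0, "x": 0, "y": 0, "z": 0, "ax": 0, "ay": 0, "az": 0}])

```text
t: 26.45
position: [407.9, 280.5, 209.0]
tcp_rot: [0.707, 0.707, -0.002, -0.001]
contact_force: [-0.2, -0.1, 0.7]
gripper_width: 0.0
finger_force: 0.0
```

>>> apply_moves(increments=[{"gripper": 0, "x": 0, "y": 0, "z": -0.5, "ax": 0, "ay": 0, "az": 0}, {"gripper": 0, "x": 0, "y": 0, "z": -0.3, "ax": 0, "ay": 0, "az": 0}, {"gripper": 0, "x": 0, "y": 0, "z": -0.2, "ax": 0, "ay": 0, "az": 0}, {"gripper": 0, "x": 0, "y": 0, "z": 0, "ax": 0, "ay": 0, "az": 0}])

```text
t: 26.95
position: [409.3, 281.3, 135.7]
tcp_rot: [0.707, 0.707, -0.001, -0.0]
contact_force: [0.3, 0.8, 0.5]
gripper_width: -0.001
finger_force: 0.0
```

>>> apply_moves(increments=[{"gripper": 0, "x": 0.12, "y": 0, "z": 0, "ax": 0, "ay": 0, "az": 0}, {"gripper": 0, "x": 0.1, "y": 0, "z": 0, "ax": 0, "ay": 0, "az": 0}, {"gripper": 0, "x": 0.1, "y": 0, "z": 0, "ax": 0, "ay": 0, "az": 0}, {"gripper": 0, "x": 0.1, "y": 0, "z": 0, "ax": 0, "ay": 0, "az": 0}, {"gripper": 0, "x": 0.15, "y": 0, "z": 0, "ax": 0, "ay": 0, "az": 0}])

```text
t: 27.58
position: [452.5, 281.5, 136.1]
tcp_rot: [0.707, 0.707, -0.0, -0.0]
contact_force: [-2.7, 0.7, 1.5]
gripper_width: -0.002
finger_force: 0.9
```

>>> apply_moves(increments=[{"gripper": 0, "x": 0.18, "y": 0, "z": 0, "ax": 0, "ay": 0, "az": 0}, {"gripper": 0, "x": 0.18, "y": 0, "z": 0, "ax": 0, "ay": 0, "az": 0}, {"gripper": 0, "x": 0.18, "y": 0, "z": 0, "ax": 0, "ay": 0, "az": 0}, {"gripper": 0, "x": 0.18, "y": 0, "z": 0, "ax": 0, "ay": 0, "az": 0}, {"gripper": 0, "x": 0.18, "y": 0, "z": 0, "ax": 0, "ay": 0, "az": 0}])

```text
t: 28.2
position: [520.4, 281.4, 135.9]
tcp_rot: [0.707, 0.707, -0.0, -0.0]
contact_force: [-1.8, 1.2, -0.5]
gripper_width: 0.002
finger_force: 1.0
```

>>> apply_moves(increments=[{"gripper": 0, "x": 0.15, "y": 0, "z": 0, "ax": 0, "ay": 0, "az": 0}, {"gripper": 0, "x": 0.15, "y": 0, "z": 0, "ax": 0, "ay": 0, "az": 0}, {"gripper": 0, "x": 0.12, "y": 0, "z": 0, "ax": 0, "ay": 0, "az": 0}, {"gripper": 0, "x": 0.08, "y": 0, "z": 0, "ax": 0, "ay": 0, "az": 0}, {"gripper": 0, "x": 0.04, "y": 0, "z": 0, "ax": 0, "ay": 0, "az": 0}])

```text
t: 28.82
position: [560.2, 281.3, 135.9]
tcp_rot: [0.707, 0.707, -0.0, -0.0]
contact_force: [-2.1, 1.1, 0.8]
gripper_width: -0.002
finger_force: 0.8
```

>>> apply_moves(increments=[{"gripper": 0, "x": 0.04, "y": 0, "z": 0, "ax": 0, "ay": 0, "az": 0}, {"gripper": 0, "x": 0.04, "y": 0, "z": 0, "ax": 0, "ay": 0, "az": 0}])

```text
t: 29.08
position: [566.0, 281.4, 136.0]
tcp_rot: [0.707, 0.707, -0.0, -0.0]
contact_force: [-2.1, 1.2, -0.6]
gripper_width: 0.003
finger_force: 0.8
```

>>> apply_moves(increments=[{"gripper": 0, "x": 0.03, "y": 0, "z": 0, "ax": 0, "ay": 0, "az": 0}, {"gripper": 0, "x": 0, "y": 0, "z": 0, "ax": 0, "ay": 0, "az": 0}])

```text
t: 29.32
position: [568.5, 281.2, 136.0]
tcp_rot: [0.707, 0.707, 0.0, 0.0]
contact_force: [0.2, 0.2, -1.1]
gripper_width: 0.001
finger_force: 0.0
```

>>> apply_moves(increments=[{"gripper": 0, "x": 0.04, "y": 0, "z": 0, "ax": 0, "ay": 0, "az": 0}, {"gripper": 0, "x": 0.04, "y": 0, "z": 0, "ax": 0, "ay": 0, "az": 0}, {"gripper": 0, "x": 0, "y": 0, "z": 0, "ax": 0, "ay": 0, "az": 0}])

```text
t: 29.7
position: [574.6, 281.3, 136.0]
tcp_rot: [0.707, 0.707, 0.0, 0.0]
contact_force: [-0.5, 1.2, -0.2]
gripper_width: 0.005
finger_force: 0.0
```

>>> apply_moves(increments=[{"gripper": 0, "x": 0.03, "y": 0, "z": 0, "ax": 0, "ay": 0, "az": 0}, {"gripper": 0, "x": 0, "y": 0, "z": 0, "ax": 0, "ay": 0, "az": 0}])

```text
t: 29.95
position: [576.4, 281.4, 135.9]
tcp_rot: [0.707, 0.707, -0.0, -0.0]
contact_force: [-1.7, -0.9, 1.8]
gripper_width: 0.001
finger_force: 1.0
```

>>> apply_moves(increments=[{"gripper": 0, "x": 0.03, "y": 0, "z": 0, "ax": 0, "ay": 0, "az": 0}, {"gripper": 0, "x": 0, "y": 0, "z": 0, "ax": 0, "ay": 0, "az": 0}])

```text
t: 30.2
position: [577.0, 281.5, 135.8]
tcp_rot: [0.707, 0.707, -0.002, -0.001]
contact_force: [-14.3, -2.3, 8.5]
gripper_width: 0.001
finger_force: 7.1
```

>>> apply_moves(increments=[{"gripper": 0, "x": 0.015, "y": 0, "z": 0, "ax": 0, "ay": 0, "az": 0}, {"gripper": 0, "x": 0, "y": 0, "z": 0, "ax": 0, "ay": 0, "az": 0}])

```text
t: 30.45
position: [577.3, 281.5, 135.7]
tcp_rot: [0.707, 0.707, -0.002, -0.001]
contact_force: [-19.7, -3.1, 12.8]
gripper_width: 0.004
finger_force: 10.2
```

>>> apply_moves(increments=[{"gripper": 0, "x": -0.1, "y": 0, "z": 0, "ax": 0, "ay": 0, "az": 0}, {"gripper": 0, "x": -0.4, "y": 0, "z": 0, "ax": 0, "ay": 0, "az": 0}, {"gripper": 0, "x": -0.5, "y": 0, "z": 0.3, "ax": 0, "ay": 0, "az": 0}, {"gripper": 0, "x": 0, "y": 0, "z": 0.6, "ax": 0, "ay": 0, "az": 0}, {"gripper": 0, "x": 0, "y": 0, "z": 0.6, "ax": 0, "ay": 0, "az": 0}])

```text
t: 31.08
position: [504.6, 281.3, 249.9]
tcp_rot: [0.707, 0.707, 0.0, 0.0]
contact_force: [1.1, 0.1, -0.6]
gripper_width: 0.001
finger_force: 0.0
```

```bash
python3 - <<'E'
from h import *
a=cams.capture('top')[130:290,85:425,::-1]; b=cams.capture('scene')[130:370,60:400,::-1]
cv2.imwrite('pics/fin.png',np.hstack([cv2.resize(a,(425,200)),cv2.resize(b,(375,265))[:200]]) if 0 else np.vstack([cv2.resize(a,(600,282)),cv2.resize(b,(446,315))[:, :446] if 0 else cv2.copyMakeBorder(cv2.resize(b,(446,315)),0,0,0,154,cv2.BORDER_CONSTANT)]))
E
```

```text
(no output)
```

View pics/fin.png

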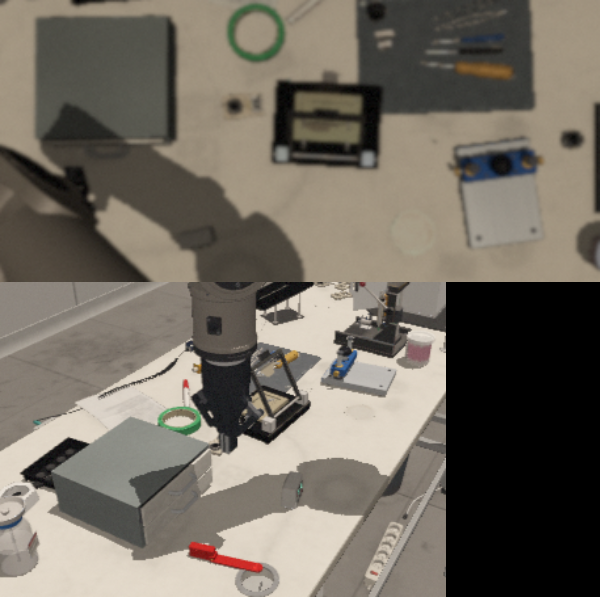

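The drawer is flush with the cabinet, the bystanders are where they were, and the press head stands lowered with the bed clear. I'm handing in.

```bash
python3 -c "
from workcell import order
print(order.job_done())"
```

```text
the job is handed in; nothing more can be done
None
```

I set the press gap to the orange feeler's 4 mm blade and drew the blade out against a steady drag of about 5.5 N. The first nip gave almost no drag, so I slid the blade back in and nipped it again at about 25 N. The feeler is in the drawer, the drawer is fully shut, and the job is handed in at about 31 s.

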